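Poke the drill bush up out of its jig

ROBOT

A 6-joint arm with a two-finger parallel gripper is mounted at the origin on a cart in front of the work surface, level with it; the furniture and walls round the work are solid. World frame = base frame: x ahead of the robot, y to its left, z up, the work surface at z = 0. Lengths are in m, angles in degrees, forces in N, time in s.
With the tool pointing down it reaches from about 0.3 to 0.75 m from the base axis. Payload 8.5 kg.
Tool frame: the origin (TCP) lies midway between the tips of the shut fingers; the grasp point (between the pads) lies 19 mm behind it (env.grip_depth is the distance from the TCP to the grasp point, in m); y points along the fingers, x is the direction in which the jaws open and shut, and the axes are right-handed (so a half turn about y gives the same grasp; the last joint's range is limited). The gripper opens to 85 mm and grips with 20 to 120 N. Pads are 22 mm wide; open, the fingers measure 114 mm over their backs; the gripper's body (76 mm by 85 mm) begins 54 mm behind the grasp point. The pads swing forward as they close: fully open they stand 13 mm farther back than shut.
Start: joints at [52.408, 21.807, 74.336, -0, 83.858, -12.336], TCP at [0.235, 0.497, 0.231] pointing down, gripper open.
Joint ranges: [-178.18, 178.18], [-50.72, 133.34], [12.68, 142.11], [-81.47, 261.47], [9.98, 163.14], [-165.26, 165.26]. Speed limits (degrees/s): [136.94, 136.94, 180, 180, 180, 180].

INTERFACE

Orientations are given as a 3x3 rotation matrix whose columns are the frame's x, y, z axes.
In Python, from rig import env gives the robot as it stands.
- The arm moves only by the shell command python3 -m inch 'ROWS' [FORCE]. ROWS is JSON, a list that holds one entry, the list of rows, each a list of 7 numbers: the gripper command: -1 is shut, 1 is fully open, values between are in proportion, then the shift along the world's x, y, z in cm, then the turn, a rotation vector about the world's x, y, z in degrees. In form: [[[grip, dx, dy, dz, rx, ry, rz], ...]]. A call has 1 to 20 rows; each row is the pose to reach, as a shift and turn from the pose commanded when the call began; what a row does not reach only later rows make up. A row lasts 1/8 s, in which the tool goes at most 62.5 mm and 10.7 degrees, less where a joint would pass 70% of its speed; a pose out of reach is approached as far as the arm can. A call with a gripper value outside its range is refused whole. The fingers move at their own pace and stop on an object; FORCE is the grip in N (left out, the last holds). Time passes only in rows, so rows that repeat a pose let the fingers close. It gives the time, the measured TCP pose, the force and the opening at its end, in the units of the state.
- env.observe(): the state, without advancing time (a new reading comes with each control period).
- env.get_image(name): name is "scene" or "top"; returns a dict with "frame" (384x512x3 uint8, red, green, blue), "mtx" (3x3 intrinsics, pixels), "distortion" ([k1, k2, p1, p2, k3] as OpenCV has them; the pictures are not rectified), "rvec" (rotation vector, rad) and "tvec" (3), from world to camera coordinates, as OpenCV has them. Camera axes: x right, y down, z forward; pixel columns grow to the right and rows downward; lengths in m; the calibration is good to about 2 mm. A picture is of the moment at which its call begins. There is no depth.
- env.close_job(): hands the job in, once; it reports no verdict.
The state is a dict: "time_s": time; "q": joint angles; "qvel": joint speeds; "joint_efforts": joint torques, N m; "position": TCP position; "tool_rot": TCP orientation; "ft_force": force on the tool from outside, world axes, zero at the start; "wrist_torque": the same for the moment, N m; "grip_width": finger opening in m.
Only numpy, scipy, OpenCV 4.12 (cv2) and the standard library are available. Lean on these libraries where they do the work, as an engineer would, in place of code of your own. Each camera call takes 0.05 s, during which the arm holds its last target.

TASK

The brass drill bush is stuck down in the green drill jig. Take the bush hook by its leaning orange grip, bring its pin under the jig's access hole and poke the bush up from below until it stands proud by at least half its height; then lower the hook, draw it out sideways and leave it standing upright on the bench beside the jig, clear of it. Do not disturb the red tin or the jar.

Things in the scene. Friction and masses are not known exactly. Their poses are not given: they have to be found in the camera images.
- jig: Green drill jig fixed on the bench: a pedestal on a base plate (100 mm wide, 51 to 135 mm behind the boss centre) with an arm reaching forward to a round overhanging boss, 62 mm across, underside 60 mm and top 92 mm above the bench (screw heads 98). Open below the boss at the front and both sides. Origin on the bench straight below the boss centre; own +x points from boss to pedestal, +z up.
- jig_hole (a point): Centre of the access hole at the boss underside, 60 mm above the bench: 18 mm in diameter, 10 mm deep, leading up to the bottom of the bush.
- drill_bush (a joint): Rise in m of the brass bush (25 mm outside, 22 mm tall, 5 mm bore) in the boss: 0 = top flush with the boss top, bottom 70 mm above the bench; starts 0 to 2 mm up. It moves only straight up and down, is tight (about 5 N, a little more if moved fast) and stays where it is left. Travel ends at 0.022.
- hook: Loose C-shaped hand tool, 0.32 kg, standing on a flat dark foot, 60 mm (x) by 94 mm (y -27 to +67), 8 mm thick. Origin at the foot's underside below the pin; own +z up. A 10 mm thick pin stands on the foot at the origin. A spine at the +y end (inner face y = +52 mm) carries a bar over the top (z 106 to 118 mm), so the C opens to -y. The orange grip stands on the bar.
- hook_tip (a point): Centre of the pin's top end, on the hook, 38 mm above the foot's underside.
- hook_grip (a point): Grasp point inside the orange grip, straight above the pin, 165 mm above the foot's underside: a flat plate 12 mm thick, 95 mm wide (hook's y), 60 mm long (25 mm above this point, 35 below), leaning 28 degrees, upper end to the hook's -x. Take it across the 12 mm: fingers pointing along the hook's own (0.469, 0, -0.883), closing along (0.883, 0, 0.469).
- red_tin: Red tin with a silvery lid, loose bystander, 66 mm across, 64 mm tall; origin under its centre.
- jar: Clear jar with a yellow lid, loose bystander, 64 mm across, 112 mm tall; origin under its centre.

How it is judged:
By the outcome, as a careful person would: the job done as asked, in the order asked, and still so for the second after the job is handed in, with the robot touching nothing.
It also fails if it takes over 56 s, if anything falls off the work surface, if the arm or the gripper's body presses on something with over 40 N, if the wrist force passes 120 N, or if a joint passes its speed limit or range.

## Working session

There is one attempt and no reset: what is moved stays moved. The work goes in short steps, Python scripts to look and compute and a shell command to move; the robot and the scene stay as the last step left them, time stands still between calls to the robot, and variables do not carry over. Pictures are saved under pics/ and viewed, and the job is handed in when it is done.

```bash
ls; mkdir -p pics
python3 - <<'E'
from rig import env
import cv2,numpy as np
s=env.observe();print(s['time_s'],s['position'],s['tool_rot'],s['ft_force'],s['grip_width'],env.grip_depth)
for n in("scene","top"):
    d=env.get_image(n);cv2.imwrite(f'pics/{n}0.png',d['frame'][:,:,::-1])
    R=cv2.Rodrigues(np.array(d['rvec']))[0];print(n,-R.T@np.array(d['tvec']).ravel(),R[2],d['distortion'])
E
```

```text
pics
0.0 [0.23448952 0.4971846  0.23069449] [[ 4.26683968e-01 -9.06504129e-04 -9.04400337e-01]
 [ 9.04399596e-01 -1.19826125e-03  4.26684819e-01]
 [-1.47049943e-03 -9.99998871e-01  3.08563105e-04]] [0.07051601 0.54604225 0.00192304] 0.08509805944665243 0.0187
scene [0.59477062 0.88520902 0.87844956] [ 0.03080959 -0.78191283 -0.62262597] [0.05523394 0.         0.         0.         0.        ]
top [-0.11640397  0.00838947  1.34594121] [ 0.51589795 -0.02560814 -0.85626721] [0.05351048 0.         0.         0.         0.        ]
```

View pics/scene0.png

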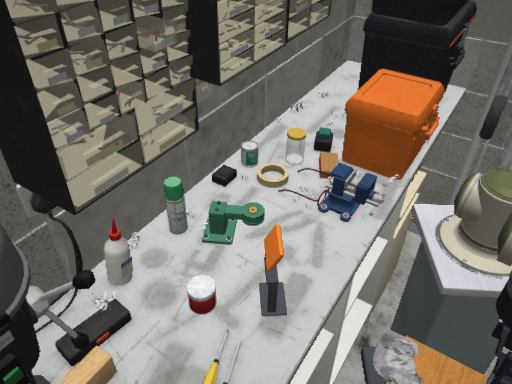

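View pics/top0.png

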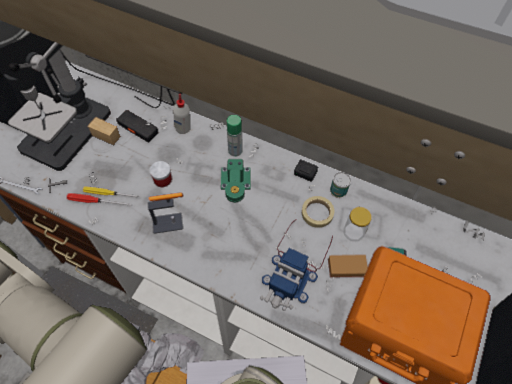

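```bash
cat > h.py <<'E'
from rig import env
import cv2,numpy as np
def cam(n):
    d=env.get_image(n)
    R=cv2.Rodrigues(np.array(d['rvec'],float))[0];t=np.array(d['tvec'],float).ravel()
    return dict(im=d['frame'],K=np.array(d['mtx'],float),D=np.array(d['distortion'],float),R=R,t=t,C=-R.T@t)
def ray(c,uv):
    p=cv2.undistortPoints(np.array([[uv]],float),c['K'],c['D'])[0,0]
    v=c['R'].T@np.array([p[0],p[1],1]);return v/np.linalg.norm(v)
def onz(c,uv,z):
    v=ray(c,uv);return c['C']+v*(z-c['C'][2])/v[2]
def proj(c,P):
    return cv2.projectPoints(np.array(P,float).reshape(-1,1,3),cv2.Rodrigues(c['R'])[0],c['t'],c['K'],c['D'])[0].reshape(-1,2)
def tri(c1,u1,c2,u2):
    a,b=ray(c1,u1),ray(c2,u2)
    s=np.linalg.lstsq(np.stack([a,-b],1),c2['C']-c1['C'],rcond=None)[0]
    p,q=c1['C']+s[0]*a,c2['C']+s[1]*b
    return (p+q)/2,np.linalg.norm(p-q)
def crop(c,x0,y0,w,h,k,name):
    cv2.imwrite(name,cv2.resize(c['im'][y0:y0+h,x0:x0+w,::-1],None,fx=k,fy=k,interpolation=cv2.INTER_CUBIC))
E
python3 - <<'E'
from h import *
s=cam('scene');t=cam('top')
crop(s,180,190,120,130,6*0.75,'pics/s1.png');crop(t,130,140,130,100,6,'pics/t1.png')
E
```

```text
(no output)
```

View pics/s1.png

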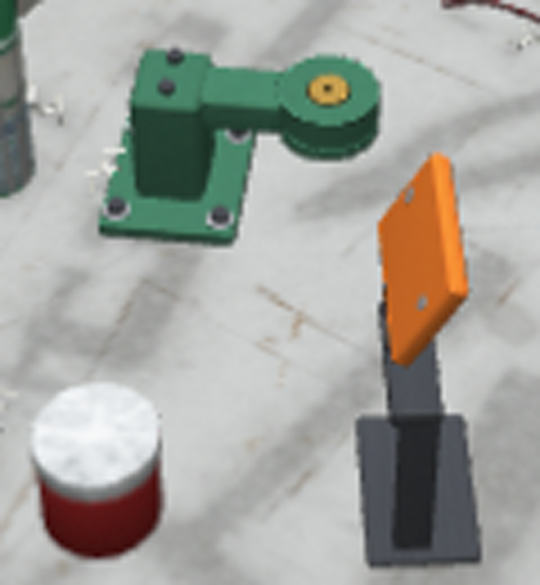

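View pics/t1.png

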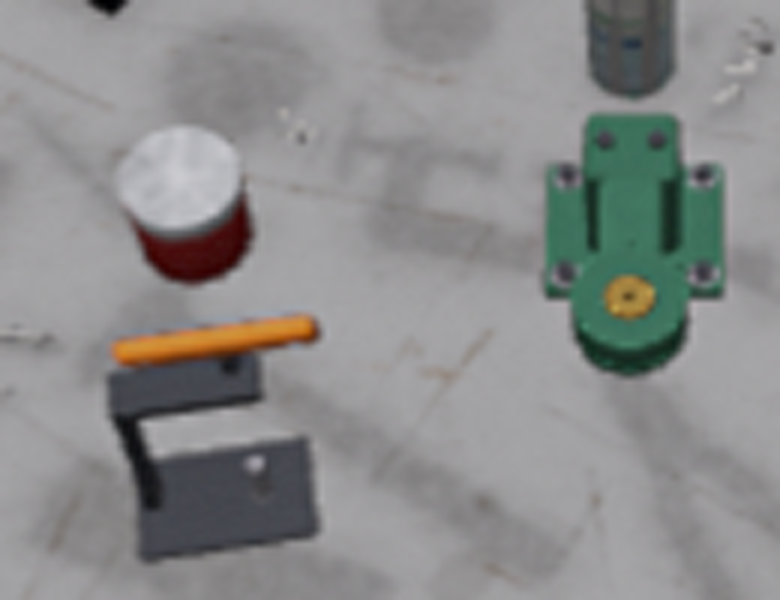

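Run:
```python
from h import *
np.set_printoptions(precision=4,suppress=True)
s=cam('scene');t=cam('top')
T=lambda x,y:(130+(x+.5)/6-.5,140+(y+.5)/6-.5)
S=lambda x,y:(180+(x+.5)/4.5-.5,190+(y+.5)/4.5-.5)
print('foot T (z8)',[onz(t,T(*p),.008)[:2] for p in[(140,557),(317,533),(308,438)]])
print('foot S (z8)',[onz(s,S(*p),.008)[:2] for p in[(368,562),(480,558),(464,417),(358,419)]])
print('tip T',onz(t,T(254,462),.038))
print('bushT',onz(t,T(630,297),.092),'S',onz(s,S(328,90),.092),tri(t,T(630,297),s,S(328,90)))
print('ped screws T',[onz(t,T(*p),.092)[:2] for p in[(606,139),(657,140)]],'base screws',[onz(t,T(*p),.012)[:2] for p in[(568,176),(704,175),(565,272),(703,271)]])
print('base screws S',[onz(s,S(*p),.012)[:2] for p in[(117,207),(220,216),(239,131)]])
# colour: red tin lid, grip
print('tin',onz(t,T(181,180),.064),onz(s,S(96,438),.064))
# grip corner
print('grip top edge ends',[onz(t,T(*p),.165+.022) for p in[(122,352),(312,327)]])
# masks
for n,c in(('s',s),('t',t)):
    h=cv2.cvtColor(c['im'],cv2.COLOR_RGB2HSV)
    m=cv2.inRange(h,(5,180,120),(14,255,255));
    x0,y0,x1,y1=(255,215,295,280) if n=='s' else (145,188,190,203)
    k=np.zeros_like(m);k[y0:y1,x0:x1]=m[y0:y1,x0:x1]
    ys,xs=np.nonzero(k);print(n,xs.min(),xs.max(),ys.min(),ys.max(),len(xs),xs.mean(),ys.mean())
print('jar',onz(t,(360,216),.112),onz(s,(297,133),.112))
print(env.observe()['time_s'])
```

```text
foot T (z8) [array([0.5395, 0.269 ]), array([0.548 , 0.1773]), array([0.6047, 0.183 ])]
foot S (z8) [array([0.5976, 0.2738]), array([0.54  , 0.2679]), array([0.5481, 0.1777]), array([0.6065, 0.1827])]
tip T [0.576  0.2068 0.038 ]
bushT [0.6324 0.0075 0.092 ] S [0.6334 0.0067 0.092 ] (array([0.6329, 0.0073, 0.0921]), np.float64(0.0011152981990236587))
ped screws T [array([0.7313, 0.0162]), array([ 0.7291, -0.011 ])] base screws [array([0.7615, 0.039 ]), array([ 0.7578, -0.0376]), array([0.6983, 0.0426]), array([ 0.6945, -0.0335])]
base screws S [array([0.7605, 0.0327]), array([0.6969, 0.0365]), array([ 0.6921, -0.0397])]
tin [0.7366 0.2467 0.064 ] [0.7385 0.2478 0.064 ]
grip top edge ends [array([0.5592, 0.2477, 0.187 ]), array([0.5677, 0.1587, 0.187 ])]
s 264 283 225 270 560 273.2142857142857 247.43035714285713
t 151 181 195 200 28 165.46428571428572 197.64285714285714
jar [ 0.5075 -0.3562  0.112 ] [ 0.5065 -0.3575  0.112 ]
0.3
```

```bash
cat > g.py <<'E'
from h import *
from scipy.spatial.transform import Rotation as Ro
np.set_printoptions(precision=3,suppress=True)
a=np.radians(28)
def toolrot(yaw):
    Rz=Ro.from_euler('z',yaw,degrees=True).as_matrix()
    y=Rz@[np.sin(a),0,-np.cos(a)];x=Rz@[np.cos(a),0,np.sin(a)]
    return np.stack([x,y,np.cross(x,y)],1)
def delta(G,yaw,back=0):
    o=env.observe();R=toolrot(yaw);P=np.array(G)+(env.grip_depth-back)*R[:,1]
    rv=Ro.from_matrix(R@np.array(o['tool_rot']).T).as_rotvec(degrees=True)
    return (P-o['position'])*100,rv
E
python3 - <<'E'
from g import *
for b in(.16,.1,0):print(delta([.5757,.2070,.165],5.4,b))
E
```

```text
(array([ 27.506, -29.659,   5.864]), array([ 16.83 , -23.981, -58.117]))
(array([ 30.311, -29.394,   0.566]), array([ 16.83 , -23.981, -58.117]))
(array([ 34.984, -28.952,  -8.263]), array([ 16.83 , -23.981, -58.117]))
```

```bash
python3 -m inch '[[[1,0,0,6,0,0,0],[1,8,-8,6,4.2,-6,-14.5],[1,14,-15,6,8.4,-12,-29],[1,20,-22,6,12.6,-18,-43.6],[1,27.5,-29.7,5.9,16.83,-23.98,-58.12],[1,27.5,-29.7,5.9,16.83,-23.98,-58.12],[1,27.5,-29.7,5.9,16.83,-23.98,-58.12],[1,27.5,-29.7,5.9,16.83,-23.98,-58.12],[1,27.5,-29.7,5.9,16.83,-23.98,-58.12],[1,27.5,-29.7,5.9,16.83,-23.98,-58.12],[1,27.5,-29.7,5.9,16.83,-23.98,-58.12],[1,27.5,-29.7,5.9,16.83,-23.98,-58.12]]]' 40
python3 - <<'E'
from g import *
s=cam('scene');crop(s,180,140,160,180,3.3,'pics/s2.png')
t=cam('top');crop(t,100,120,170,130,4,'pics/t2.png')
for b in(.08,0):print(delta([.5757,.2070,.165],5.4,b))
print(env.observe()['q'])
E
```

```text
time_s: 1.8
position: [0.5092, 0.2011, 0.2904]
tool_rot: [[0.879, 0.468, -0.095], [0.084, 0.045, 0.995], [0.47, -0.883, -0.0]]
ft_force: [0.6, -0.7, 0.3]
grip_width: 0.0856
(array([ 3.767,  0.341, -7.13 ]), array([-0.001,  0.034, -0.043]))
(array([  7.506,   0.694, -14.194]), array([-0.001,  0.034, -0.043]))
[10.207  8.57  88.175 -2.723 55.334  5.755]
```

View pics/s2.png

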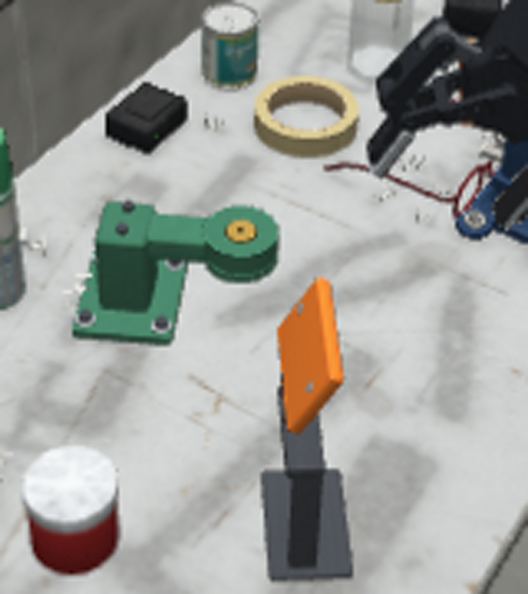

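View pics/t2.png

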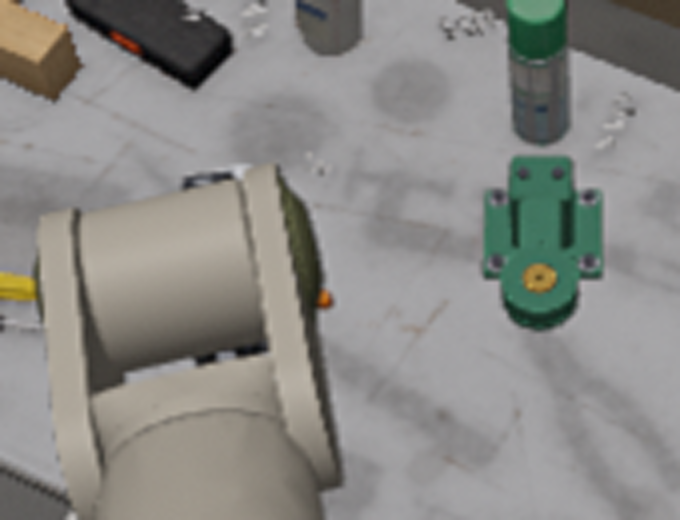

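The open fingers (scene crop ~(400,130)) point at the grip, and the hook and jig have not moved. Now advancing along the tool axis.

```bash
python3 -m inch '[[[1,1.9,0.2,-3.5,0,0,0],[1,3.8,0.35,-7.1,0,0,0],[1,5.0,0.45,-9.4,0,0,0],[1,6.2,0.57,-11.7,0,0,0],[1,7.5,0.7,-14.2,0,0,0],[1,7.5,0.7,-14.2,0,0,0],[1,7.5,0.7,-14.2,0,0,0]]]'
python3 - <<'E'
from g import *
s=cam('scene');crop(s,180,140,160,180,3.3,'pics/s3.png')
print(delta([.5757,.2070,.165],5.4,0))
E
```

```text
time_s: 2.78
position: [0.5846, 0.2076, 0.1493]
tool_rot: [[0.878, 0.469, -0.094], [0.083, 0.044, 0.996], [0.471, -0.882, 0.0]]
ft_force: [-0.4, -0.5, 0.3]
grip_width: 0.0857
(array([-0.023,  0.022, -0.114]), array([-0.017,  0.123, -0.007]))
```

View pics/s3.png

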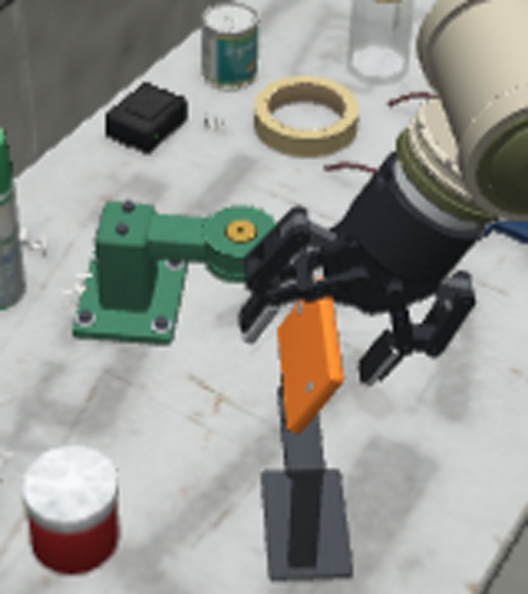

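```bash
python3 -m inch '[[[-0.5,0,0,0,0,0,0],[-1,0,0,0,0,0,0],[-1,0,0,0,0,0,0],[-1,0,0,0,0,0,0],[-1,0,0,0,0,0,0],[-1,0,0,0,0,0,0],[-1,0,0,0,0,0,0]]]' 80
python3 - <<'E'
from g import *
s=cam('scene');crop(s,180,140,160,180,3.3,'pics/s4.png')
E
```

```text
time_s: 3.7
position: [0.5845, 0.2075, 0.1483]
tool_rot: [[0.879, 0.468, -0.094], [0.083, 0.044, 0.996], [0.47, -0.883, -0.0]]
ft_force: [-2.1, 0.9, 1.4]
grip_width: 0.0112
```

View pics/s4.png

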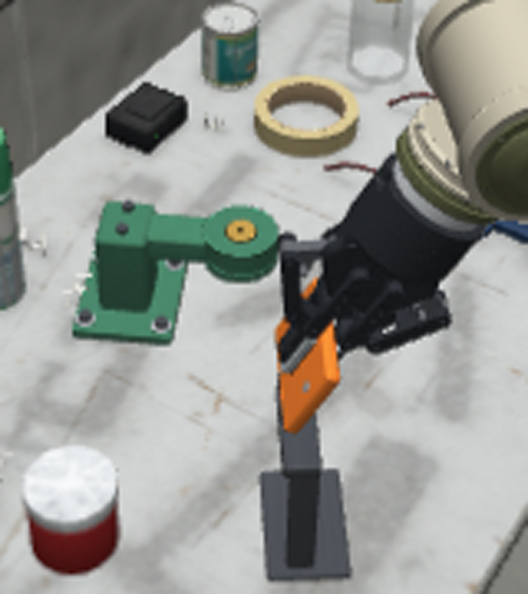

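```bash
python3 -m inch '[[[-1,0,0,0.5,0,0,0],[-1,0,0,1,0,0,0],[-1,2,-1,1,0,0,0],[-1,4,-3,1,0,0,0],[-1,5.7,-6,1,0,0,0],[-1,5.7,-9,1,0,0,0],[-1,5.7,-10.5,1,0,0,0],[-1,5.7,-10.5,1,0,0,0],[-1,5.7,-10.5,1,0,0,0],[-1,5.7,-10.5,1,0,0,0]]]'
python3 - <<'E'
from g import *
s=cam('scene');crop(s,190,160,130,110,6,'pics/s5.png')
t=cam('top');crop(t,140,140,130,100,6,'pics/t5.png')
E
```

```text
time_s: 5.0
position: [0.6415, 0.1032, 0.1583]
tool_rot: [[0.879, 0.468, -0.095], [0.084, 0.045, 0.995], [0.47, -0.883, 0.0]]
ft_force: [0.0, -0.4, -4.4]
grip_width: 0.0112
```

View pics/s5.png

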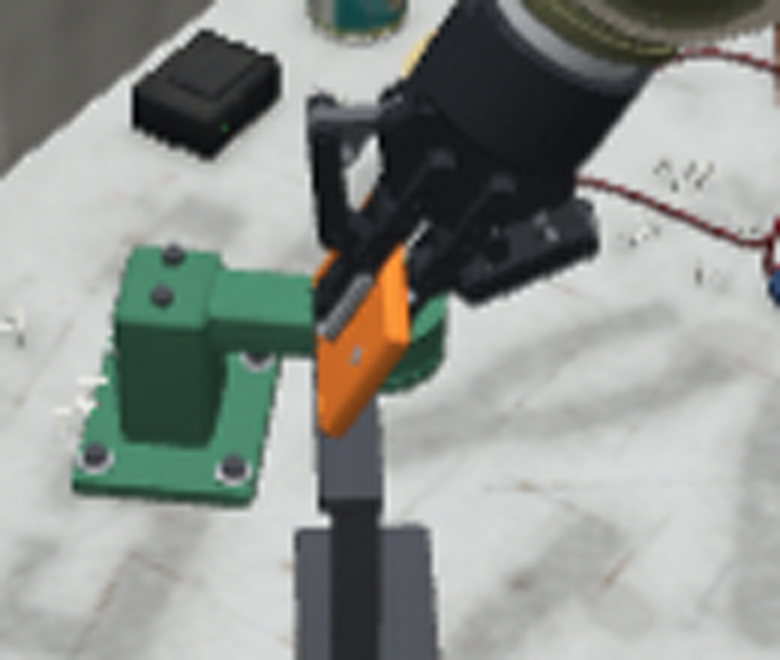

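View pics/t5.png

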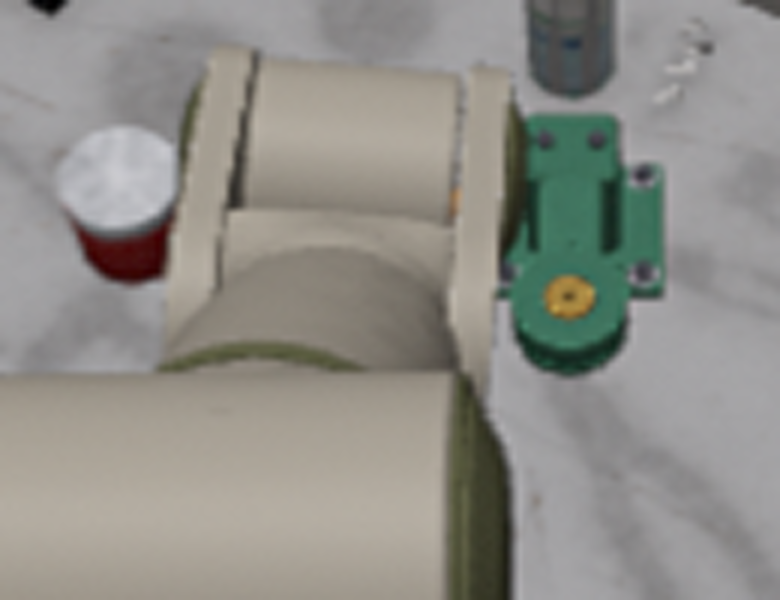

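Run:
```python
from g import *
s=cam('scene');crop(s,220,230,70,60,10,'pics/s6.png')
```

```text
(no output)
```

View pics/s6.png

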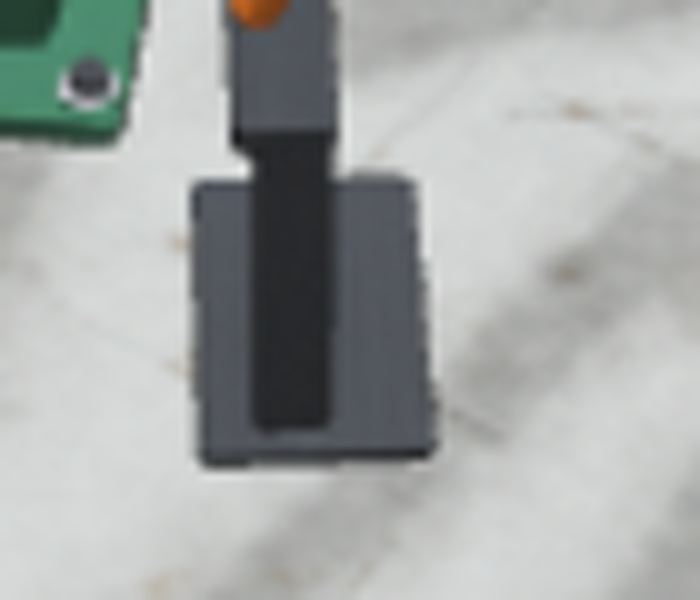

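Run:
```python
from g import *
np.set_printoptions(precision=4,suppress=True)
s=cam('scene')
q=[(191,180),(414,176),(437,447),(201,456)]
P=[onz(s,(220+(x+.5)/10-.5,230+(y+.5)/10-.5),.018)[:2] for x,y in q];print(P)
# local: far side -y: +x is left
L=np.array([(.03,-.027),(-.03,-.027),(-.03,.067),(.03,.067)])
P=np.array(P);A=L-L.mean(0);B=P-P.mean(0)
th=np.arctan2((A[:,0]*B[:,1]-A[:,1]*B[:,0]).sum(),(A*B).sum());c,sn=np.cos(th),np.sin(th);R=np.array([[c,-sn],[sn,c]])
print(np.degrees(th),P.mean(0)-R@L.mean(0), 'res',B-A@R.T)
o=env.observe();G=np.array(o['position'])-env.grip_depth*np.array(o['tool_rot'])[:,1];print('G',G,o['ft_force'])
```

```text
[array([0.6657, 0.0773]), array([0.6065, 0.0722]), array([0.5973, 0.1637]), array([0.6559, 0.1702])]
5.824257062209563 [0.6334 0.101 ] res [[-0.0002  0.0002]
 [ 0.0002  0.0011]
 [ 0.0005 -0.0008]
 [-0.0005 -0.0005]]
G [0.6329 0.102  0.1748] [ 0.0865  1.5599 -4.1386]
```

```bash
python3 -m inch '[[[-1,0,-2,0,0,0,0],[-1,0,-4,0,0,0,0],[-1,0,-6,0,0,0,0],[-1,0,-8,0,0,0,0],[-1,0,-9.45,0,0,0,0],[-1,0,-9.45,0,0,0,0],[-1,0,-9.45,0,0,0,0]]]'
python3 - <<'E'
from g import *
s=cam('scene');crop(s,190,160,130,110,6,'pics/s7.png');t=cam('top');crop(t,140,140,130,100,6,'pics/t7.png')
E
```

```text
time_s: 6.08
position: [0.6416, 0.0085, 0.1583]
tool_rot: [[0.879, 0.468, -0.094], [0.083, 0.044, 0.996], [0.47, -0.883, 0.0]]
ft_force: [-0.1, 0.7, -4.0]
grip_width: 0.0109
```

View pics/s7.png

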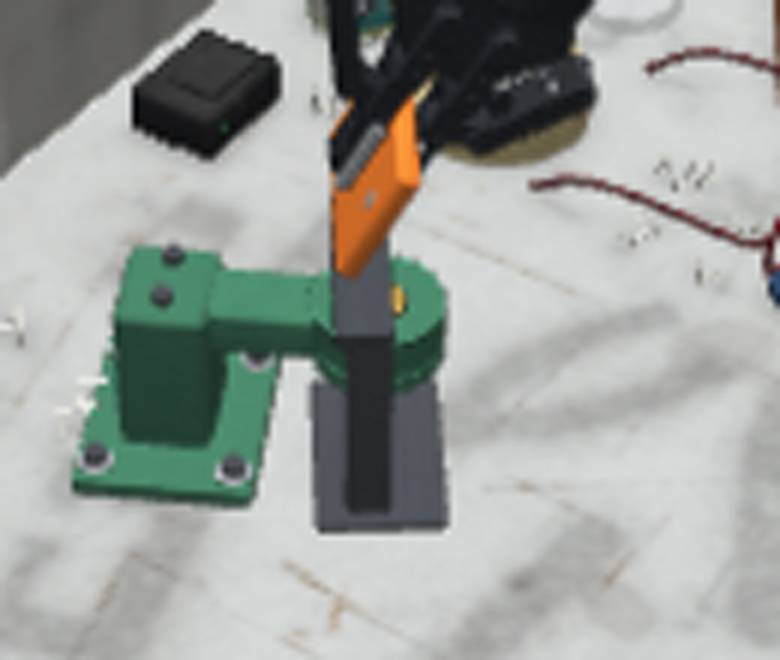

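View pics/t7.png

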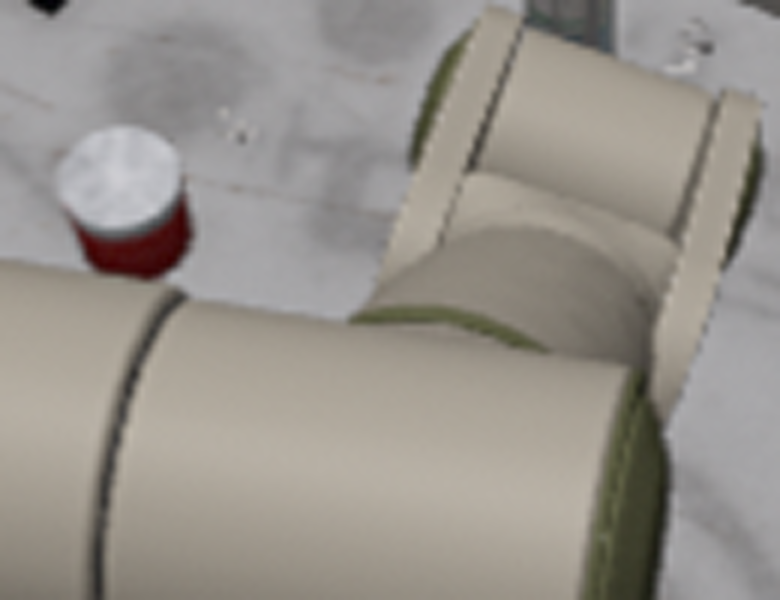

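```bash
python3 -m inch '[[[-1,0,0,0.4,0,0,0],[-1,0,0,0.8,0,0,0],[-1,0,0,1.1,0,0,0],[-1,0,0,1.3,0,0,0],[-1,0,0,1.5,0,0,0],[-1,0,0,1.7,0,0,0],[-1,0,0,1.9,0,0,0],[-1,0,0,1.9,0,0,0],[-1,0,0,1.9,0,0,0]]]'
```

```text
time_s: 7.3
position: [0.6416, 0.0079, 0.1772]
tool_rot: [[0.879, 0.468, -0.094], [0.083, 0.044, 0.996], [0.47, -0.883, 0.0]]
ft_force: [-1.2, -0.4, -3.6]
grip_width: 0.011
```

No contact with the pin tip at about 67 mm, so it is inside the access hole. Now pushing slowly.

```bash
python3 -m inch '[[[-1,0,0,0.1,0,0,0],[-1,0,0,0.2,0,0,0],[-1,0,0,0.3,0,0,0],[-1,0,0,0.4,0,0,0],[-1,0,0,0.5,0,0,0],[-1,0,0,0.6,0,0,0],[-1,0,0,0.7,0,0,0],[-1,0,0,0.8,0,0,0],[-1,0,0,0.9,0,0,0],[-1,0,0,1.0,0,0,0]]]'
python3 -m inch '[[[-1,0,0,0.1,0,0,0],[-1,0,0,0.2,0,0,0],[-1,0,0,0.3,0,0,0],[-1,0,0,0.4,0,0,0],[-1,0,0,0.5,0,0,0],[-1,0,0,0.6,0,0,0],[-1,0,0,0.7,0,0,0],[-1,0,0,0.8,0,0,0],[-1,0,0,0.8,0,0,0],[-1,0,0,0.8,0,0,0]]]'
python3 - <<'E'
from g import *
s=cam('scene');crop(s,220,170,90,80,8,'pics/s8.png')
E
```

```text
time_s: 8.55
position: [0.6415, 0.008, 0.1873]
tool_rot: [[0.879, 0.467, -0.094], [0.083, 0.044, 0.996], [0.47, -0.883, 0.0]]
ft_force: [1.0, 0.0, -9.1]
grip_width: 0.0109
time_s: 9.8
position: [0.6417, 0.0079, 0.1955]
tool_rot: [[0.879, 0.468, -0.094], [0.083, 0.044, 0.996], [0.47, -0.883, -0.0]]
ft_force: [-0.3, 0.3, -8.1]
grip_width: 0.0113
```

View pics/s8.png

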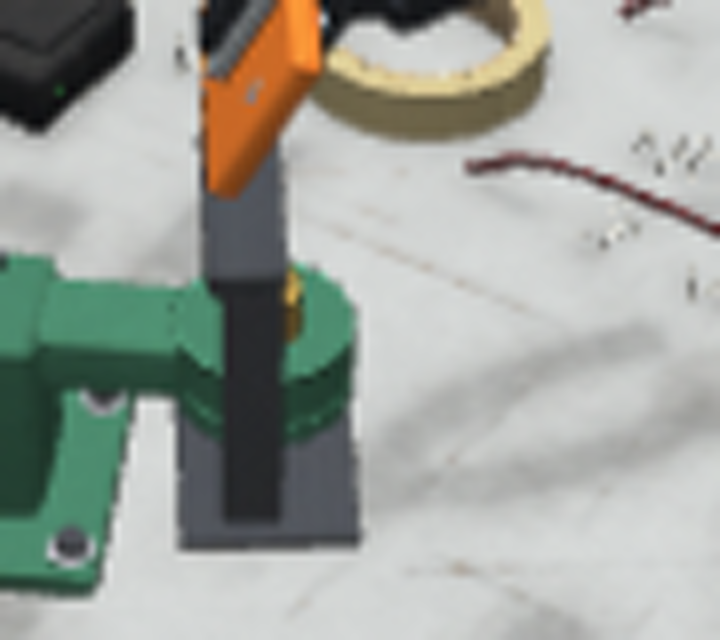

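```bash
python3 -m inch '[[[-1,0,0,-0.4,0,0,0],[-1,0,0,-0.8,0,0,0],[-1,0,0,-1.3,0,0,0],[-1,0,0,-1.9,0,0,0],[-1,0,0,-2.5,0,0,0],[-1,0,0,-3.1,0,0,0],[-1,0,0,-3.7,0,0,0],[-1,0,0,-3.7,0,0,0],[-1,0,0,-3.7,0,0,0]]]'
python3 - <<'E'
from g import *
s=cam('scene');crop(s,220,170,90,80,8,'pics/s9.png')
E
```

```text
time_s: 10.98
position: [0.6418, 0.0079, 0.1585]
tool_rot: [[0.879, 0.468, -0.094], [0.083, 0.044, 0.996], [0.47, -0.883, -0.0]]
ft_force: [0.3, -0.2, -4.5]
grip_width: 0.0114
```

View pics/s9.png

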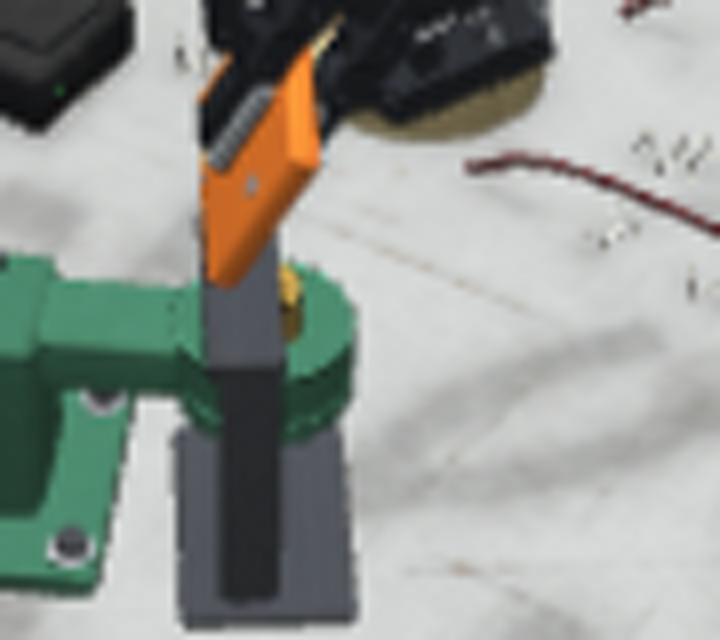

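```bash
python3 -m inch '[[[-1,0,1,0,0,0,0],[-1,0,2.5,0,0,0,0],[-1,0,4,0,0,0,0],[-1,0,6,0,0,0,0],[-1,0,8,0,0,0,0],[-1,0,10,0,0,0,0],[-1,0,12,0,0,0,0],[-1,0,13.5,0,0,0,0],[-1,0,13.5,0,0,0,0],[-1,0,13.5,0,0,0,0],[-1,0,13.5,0,0,0,0]]]'
python3 - <<'E'
from g import *
s=cam('scene');crop(s,180,170,110,130,4.6,'pics/s10.png');crop(s,225,190,50,45,14,'pics/s11.png')
t=cam('top');crop(t,140,140,130,100,6,'pics/t10.png')
E
```

```text
time_s: 12.4
position: [0.6417, 0.1423, 0.1584]
tool_rot: [[0.879, 0.468, -0.093], [0.082, 0.044, 0.996], [0.47, -0.883, -0.0]]
ft_force: [0.2, -0.1, -4.2]
grip_width: 0.0111
```

View pics/s10.png

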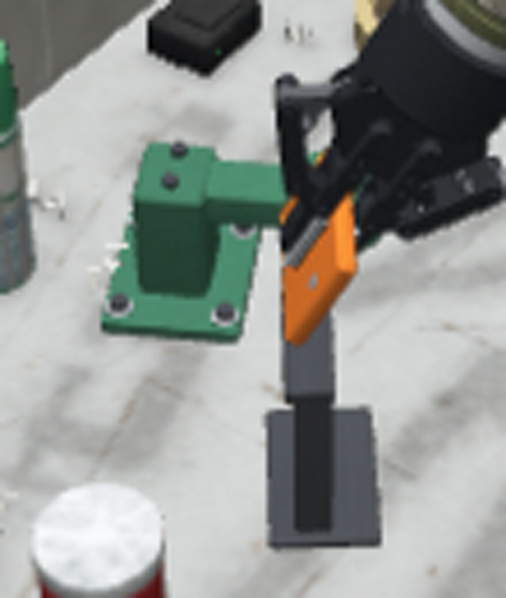

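View pics/s11.png

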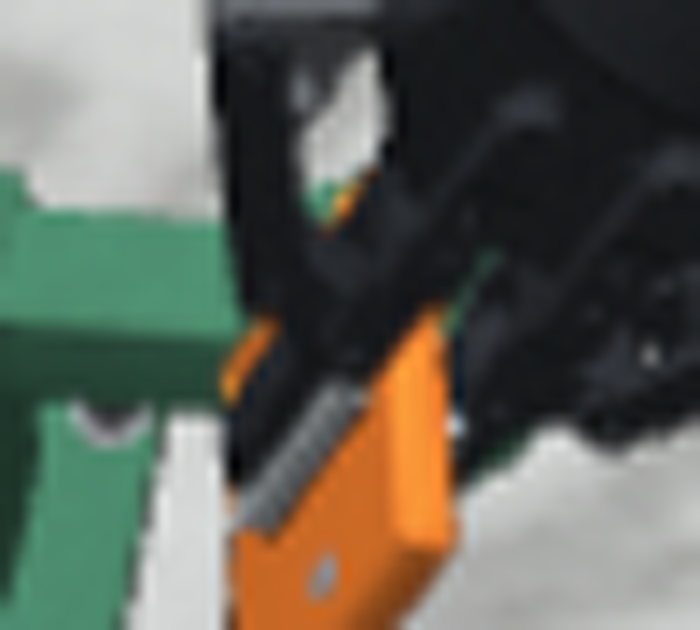

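View pics/t10.png

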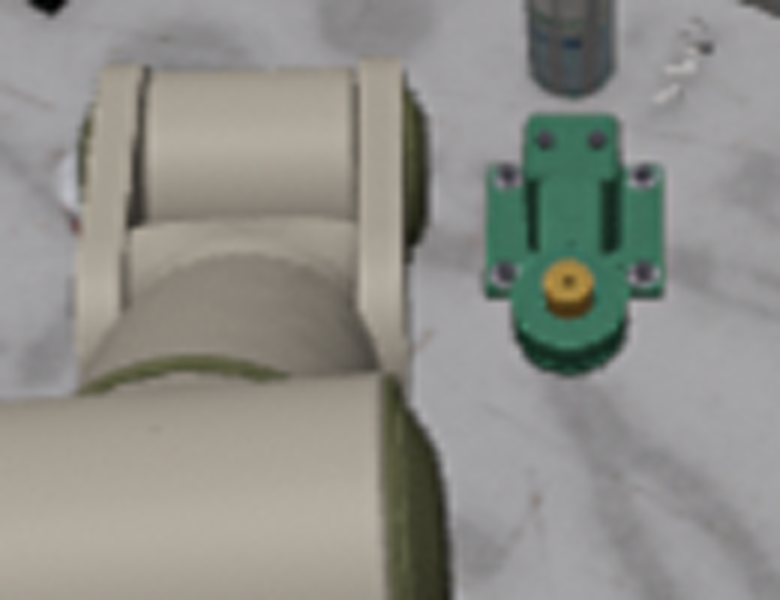

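Run:
```python
from g import *
t=cam('top')
p=proj(t,[[.6329,.0072,.092+r] for r in(0,.002,.011,.013,.015,.017)])
print(((p-[140,140]+.5)*6-.5))
o=env.observe();print(o['ft_force'])
```

```text
[[570.594 296.086]
 [570.5   294.099]
 [570.07  285.102]
 [569.974 283.089]
 [569.878 281.072]
 [569.782 279.05 ]]
[-0.117  1.037 -3.836]
```

```bash
python3 -m inch '[[[-1,0,0,-0.3,0,0,0],[-1,0,0,-0.6,0,0,0],[-1,0,0,-0.75,0,0,0],[-1,0,0,-0.85,0,0,0],[-1,0,0,-0.9,0,0,0],[-1,0,0,-0.9,0,0,0],[-1,0,0,-0.9,0,0,0]]]'
python3 - <<'E'
from rig import env
print(env.observe()['ft_force'],env.observe()['wrist_torque'])
E
python3 -m inch '[[[-1,0,0,-0.05,0,0,0],[-1,0,0,-0.1,0,0,0],[-1,0,0,-0.1,0,0,0],[-1,0,0,-0.1,0,0,0]]]'
```

```text
time_s: 13.42
position: [0.6417, 0.1429, 0.1494]
tool_rot: [[0.879, 0.468, -0.094], [0.083, 0.044, 0.996], [0.47, -0.883, -0.0]]
ft_force: [-0.0, 0.3, -4.1]
grip_width: 0.011
[-0.03355847  0.31929338 -4.06978565] [-0.1155889   0.52544696  0.00311563]
time_s: 13.92
position: [0.6417, 0.1429, 0.1483]
tool_rot: [[0.879, 0.468, -0.094], [0.083, 0.044, 0.996], [0.47, -0.883, -0.0]]
ft_force: [-0.0, 0.3, -3.0]
grip_width: 0.0106
```

```bash
python3 -m inch '[[[-1,0,0,-0.03,0,0,0],[-1,0,0,-0.05,0,0,0],[-1,0,0,-0.05,0,0,0]]]'
```

```text
time_s: 14.3
position: [0.6418, 0.143, 0.1484]
tool_rot: [[0.878, 0.469, -0.094], [0.083, 0.044, 0.996], [0.471, -0.882, -0.0]]
ft_force: [-3.2, 1.1, 2.1]
grip_width: 0.0112
```

```bash
python3 -m inch '[[[-0.6,0,0,0,0,0,0],[-0.4,0,0,0,0,0,0],[0,0,0,0,0,0,0],[0.5,0,0,0,0,0,0],[1,0,0,0,0,0,0],[1,0,0,0,0,0,0],[1,0,0,0,0,0,0],[1,0,0,0,0,0,0],[1,0,0,0,0,0,0]]]' 20
python3 - <<'E'
from g import *
s=cam('scene');crop(s,180,170,110,130,4.6,'pics/s12.png')
E
```

```text
time_s: 15.42
position: [0.6417, 0.1429, 0.1479]
tool_rot: [[0.879, 0.468, -0.094], [0.083, 0.044, 0.996], [0.47, -0.883, -0.0]]
ft_force: [-0.5, -0.4, -0.0]
grip_width: 0.0857
```

View pics/s12.png

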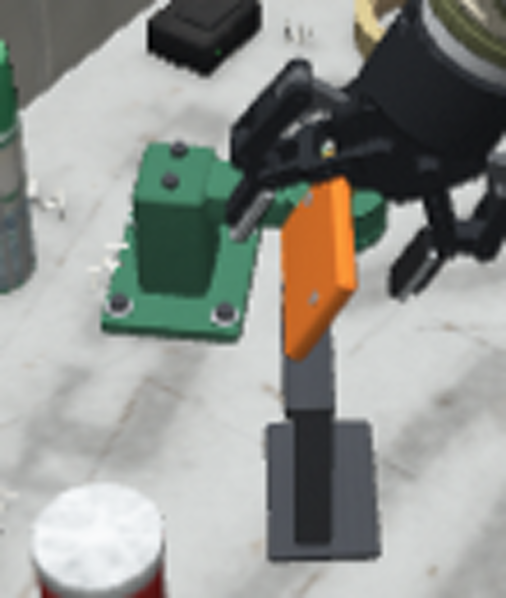

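The hook stands upright on its foot and the fingers are clear on both sides of the grip. Now backing off along the tool axis.

```bash
python3 -m inch '[[[1,-0.94,-0.09,1.77,0,0,0],[1,-2.3,-0.22,4.4,0,0,0],[1,-4.2,-0.4,7.9,0,0,0],[1,-6.1,-0.57,11.5,0,0,0],[1,-7.5,-0.7,14.1,0,0,0],[1,-12,-0.7,16,0,0,0],[1,-18,3,16,0,0,0],[1,-22,8,16,0,0,0],[1,-24,14,16,0,0,0],[1,-26,20,16,0,0,0],[1,-26,20,16,0,0,0],[1,-26,20,16,0,0,0]]]'
python3 - <<'E'
from g import *
s=cam('scene');crop(s,180,180,120,130,4.5,'pics/s13.png');cv2.imwrite('pics/s13f.png',s['im'][:,:,::-1])
t=cam('top');crop(t,130,140,130,100,6,'pics/t13.png');crop(s,225,195,50,45,14,'pics/s14.png')
E
```

```text
time_s: 16.98
position: [0.3812, 0.3428, 0.3084]
tool_rot: [[0.879, 0.468, -0.095], [0.084, 0.045, 0.995], [0.47, -0.883, -0.0]]
ft_force: [-0.1, -0.2, -0.5]
grip_width: 0.0851
```

View pics/s13f.png

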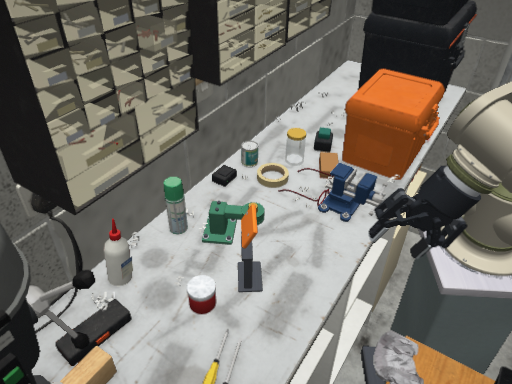

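View pics/t13.png

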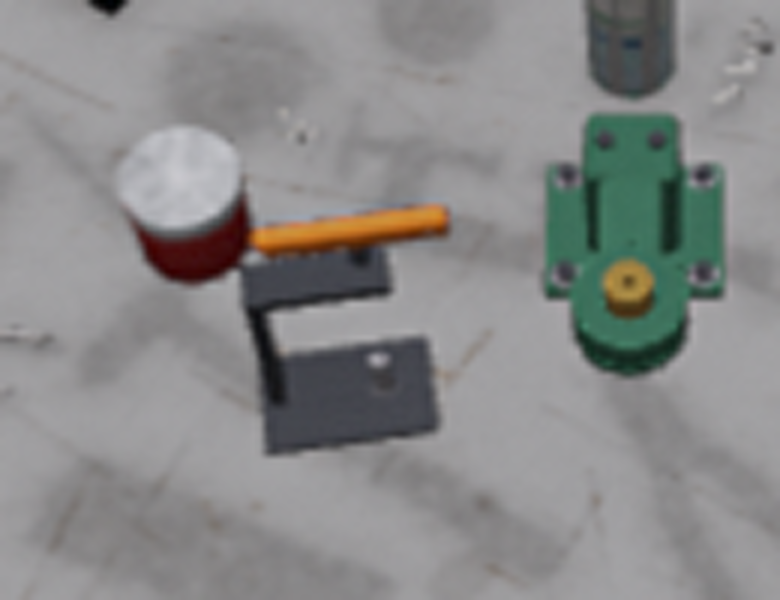

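View pics/s13.png

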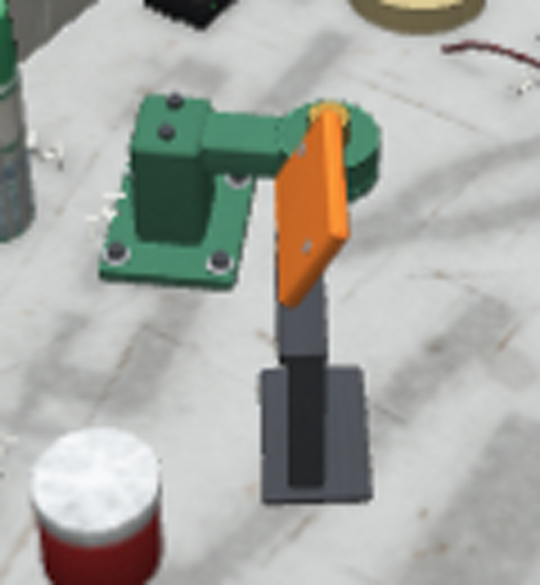

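View pics/s14.png

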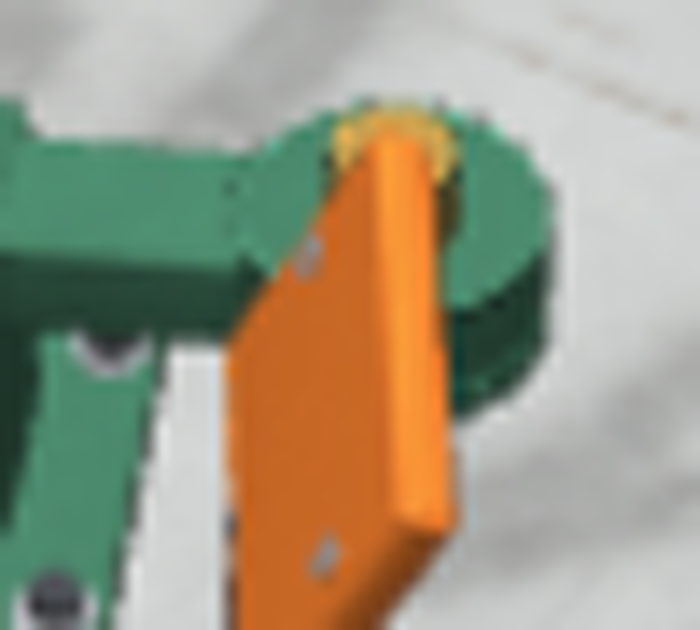

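Run:
```python
from g import *
s=cam('scene');t=cam('top')
a=np.linspace(0,6.283,90)
for r in(0,.011,.013,.015):
    ring=np.array([[.6329+.0125*np.cos(x),.0072+.0125*np.sin(x),.092+r] for x in a])
    ps=(proj(s,ring)-[225,195]+.5)*14;pt=(proj(t,ring)-[130,140]+.5)*6
    print(r,'S top row',ps[:,1].min(),'T rows',pt[:,1].min(),pt[:,1].max(),'cols',pt[:,0].min(),pt[:,0].max())
h=cv2.cvtColor(t['im'],cv2.COLOR_RGB2HSV);m=cv2.inRange(h,(15,100,60),(28,255,255))[180:200,225:245]
ys,xs=np.nonzero(m);print('brass rows',(ys.min()+40)*6,(ys.max()+41)*6)
T=lambda x,y:(130+(x+.5)/6-.5,140+(y+.5)/6-.5)
tip=onz(t,T(379,358),.038)
print('hook tip',tip,'tin',onz(t,T(181,180),.064),'jar',onz(s,(297,133),.112),env.observe()['time_s'])
```

```text
0 S top row 170.07225511878227 T rows 275.8935707594795 317.45938856509633 cols 606.8919013312399 655.2984627134049
0.011 S top row 127.05335591722803 T rows 264.8242523856323 306.56203417492327 cols 606.2106050768631 654.9315094346935
0.013 S top row 119.17853699428105 T rows 262.79624907963813 304.56542235416106 cols 606.0857648683311 654.8642702190649
0.015 S top row 111.2872092871691 T rows 260.7634646002525 302.5640679822637 cols 605.9606240239372 654.796869398748
brass rows 258 318
hook tip [0.635 0.142 0.038] tin [0.737 0.247 0.064] jar [ 0.506 -0.357  0.112] 17.175
```

```bash
python3 -c "
from rig import env
env.close_job()"
```

```text
the job is handed in; nothing more can be done
```

The job is done and handed in at about 17 s, well under the 56 s limit.

I took the hook by its orange grip and brought its pin under the boss from the side. I pushed the bush up, lowered the hook to about 10 mm above the bench, drew it out sideways and stood it down. Then I released it and backed the arm off.

- **Bush:** it stands about 14–15 mm proud, where 11 mm was needed. The top view, the scene view and the arm's own travel (15 mm) agree to within about 1 mm.
- **Hook:** it stands upright with its pin at about (0.635, 0.142). The near edge of its foot is about 75 mm from the boss.
- **Red tin and jar:** both were re-measured at their starting positions.
- **Forces:** every wrist reading I took stayed under 10 N.
- **Limits of the checks:** during the push, the arm hid the jig from the top camera and the grip partly hid the bush from the scene camera. I confirmed the bush's height only once the hook had been drawn out. No check failed or disagreed.

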